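# Set out glassware and reagents beside a laboratory stirrer

### The arm

A 6-joint arm with a two-finger parallel gripper is mounted at the origin on the work surface. World frame = base frame: x ahead of the robot, y to its left, z up, the work surface at z = 0. Lengths are in m, angles in rad, forces in N, time in s.
With the tool pointing down it reaches from about 0.35 to 0.775 m from the base axis. Payload 5.5 kg.
Tool frame: the origin (TCP) lies midway between the tips of the shut fingers; the grasp point (between the pads) lies grip_point_offset behind it (grip_point_offset is the distance from the TCP to the grasp point, in m); z points along the fingers, y is the direction in which the jaws open and shut (so a half turn about z gives the same grasp; the last joint's range is limited). The gripper opens to 85 mm and grips with 20 to 120 N. Pads are 22 mm wide; open, the fingers measure 114 mm over their backs; the gripper's body (76 mm by 85 mm) begins 54 mm behind the grasp point. The pads swing forward as they close: fully open they stand 13 mm farther back than shut.
Start: joints at [1.012, 0.313, 0.046, 1.304, 0, 1.431], TCP at [0.234, 0.525, 0.231] pointing down, gripper open.
Joint ranges: [-2.76, 2.76], [-0.86, 1.69], [-1.03, 1.26], [-2.2, 2.34], [-1.47, 1.5], [-3.14, 3.14]. Speed limits (rad/s): [2.57, 2.57, 3.14, 3.14, 3.14, 3.14].

### API

Orientations are given as a unit quaternion [w, x, y, z].
In Python, from workcell import * gives the robot as it stands.
- The arm moves only by the tool send_rows, never from a script. Its argument "series" is one flat list of numbers, 7 for each row, row after row: the shift along the tool's x, y, z in cm, then the turn, a rotation vector about the tool's x, y, z in degrees, then the opening, from 0 (shut) to 1 (fully open). A call has 1 to 10 rows; each row is the pose to reach, as a shift and turn from the pose commanded when the call began, along the tool's axes at that moment; what a row does not reach only later rows make up. A row lasts 1/12 s, in which the tool goes at most 41.7 mm and 7.16 degrees, less where a joint would pass 70% of its speed; a pose out of reach is approached as far as the arm can. A call with a gripper value outside its range is refused whole. The fingers move at their own pace and stop on an object; "newtons" is the grip in N (left out, the last holds). Time passes only in rows, so rows that repeat a pose let the fingers close. It gives the time, the measured TCP pose, the force and the opening at its end, in the units of the state.
- get_state(): the state, without advancing time (a new reading comes with each control period).
- read_camera(name): name is "side" or "top" or "wrist"; returns the picture (480x640x3 uint8, blue, green, red); there is no depth.
- camera_info(name): a dict with "K" (3x3 intrinsics, pixels), "xyz" and "attitude" of the camera in the world. Camera axes: x right, y down, z forward; pixel columns grow to the right and rows downward; lengths in m; the calibration is good to about 2 mm. A picture is of the moment at which its call begins: read the wrist's pose just before it. camera_info takes no time and is no camera call; for the wrist camera it gives the pose at the moment of the call.
- hand_in(): hands the job in, once; it reports no verdict.
Trained networks look in the newest picture that a camera, given by its name, has taken for a name from the list of things; names that differ only in an ending like _2 or _b are one class to them, and where a whole thing is asked for, a point or a joint stands for the part that bears it (a point fixed in the world has none). Each returns a list of dicts, best first, with "p" (0 to 1); they miss things now and then, are a little off and sometimes report something else, mostly with a low value. They report only what shows in the picture. A call takes as long as a camera call. They do not tell look-alikes from the thing itself.
- silhouettes(camera, label): "pixels" (480x640 bool, what is visible of it) and "box" ([left, top, width, height] in pixels, round what is visible of it).
The state is a dict: "clock": time; "joint_pos": joint angles; "qvel": joint speeds; "tau": joint torques, N m; "tcp_pos": TCP position; "orientation": TCP orientation; "wrist_force": force on the tool from outside, world axes, zero at the start; "ft_torque": the same for the moment, N m; "finger_gap": finger opening in m.
Only numpy, scipy, OpenCV 4.12 (cv2) and the standard library are available. Lean on these libraries where they do the work, as an engineer would, in place of code of your own. Each camera call takes 0.05 s, during which the arm holds its last target. There are 200 camera calls.

### The job

Set up the lab bench for the next sample: stand the steel beaker in the middle of the stirrer's dark round plate and lay the white cover on top of the beaker, knob up and centred. Stand three containers upright on the blue tray, one in the middle of each marked circle: the amber bottle in the end circle nearer the stirrer, the jar with the green lid in the end circle farther from the stirrer, and the white bottle with the red cap between them. Set things down rather than drop them, and leave the bottle with the blue cap where it stands.

Things in the scene. Friction and masses are not known exactly. Their poses are not given: they have to be found in the camera images.
- beaker_center (a point): open steel beaker, a plain straight cylinder 60 mm in diameter and 80 mm high, wall 3 mm; loose, upright on the bench; the point is on its axis half-way up (40 mm above its underside), z up
- cover_center (a point): round cover for the beaker: flat white disc 72 mm in diameter and 5 mm thick with a flat underside, and on it a central upright black knob 24 mm in diameter and 29 mm high; 34 mm high in all; loose, lying disc down on the bench; the point is on its axis half-way up (17 mm above its underside), z up. Pick it up by the knob
- amber_center (a point): amber glass bottle with a white label band and a black cap: body 54 mm in diameter and straight up to 62 mm, then a shoulder and a 34 mm cap; 96 mm high in all; loose, upright; the point is on its axis half-way up (48 mm above its underside), z up
- redcap_center (a point): white plastic bottle with a red cap: body 50 mm in diameter and straight up to 60 mm, 42 mm cap above; 86 mm high in all; loose, upright; the point is on its axis half-way up (43 mm above its underside), z up
- greenjar_center (a point): squat white jar with a green lid: body 56 mm in diameter up to 55 mm, lid 55 mm in diameter above; 74 mm high in all; loose, upright; the point is on its axis half-way up (37 mm above its underside), z up
- bluecap_center (a point): white plastic bottle with a blue cap, the same shape and size as the red-capped one (50 mm in diameter, 86 mm high); not part of the job, to be left standing; the point is on its axis half-way up (43 mm above its underside)
- stirrer_plate (a point): magnetic stirrer, fixed to the bench, left or right of the tray: white box 124 x 124 mm with a lower grey control panel and knob reaching 90 mm from the centre on its -x side, its dark round top plate 116 mm in diameter and 70 mm above the bench; the point is the centre of the plate's top surface, z up
- tray: shallow blue tray, fixed to the bench: 100 mm (its x) by 320 mm (its y), rim 10 mm high and 4 mm thick, inner floor 4 mm above the bench. Three white-outlined circles, 68 mm in diameter, are marked on its floor in a row along its y axis, at y = +105, 0 and -105 mm from the origin. The origin is the centre of its underside, at bench height; z up, its y axis points roughly to the robot's left
Not all that is in view belongs to the job. Leave any purple look-alike of the part that bears cover_center alone. Of the things shaped like the part that bears greenjar_center, the white one is meant.

How it is judged:
At the end, for the whole second after the job is handed in: Beaker centred on the stirrer plate, cover level on the beaker, and on the tray amber bottle (end circle nearer the stirrer), red-capped bottle (middle) and green-lidded jar (far end), all upright, at rest, within 12 mm of their centres (12 mm along each tray axis) (((y of stirrer_plate in the frame of tray above 0 m and x of amber_center in the frame of tray between -0.012 and 0.012 m and y of amber_center in the frame of tray between 0.093 and 0.117 m and x of greenjar_center in the frame of tray between -0.012 and 0.012 m and y of greenjar_center in the frame of tray between -0.117 and -0.093 m) or (y of stirrer_plate in the frame of tray below 0 m and x of amber_center in the frame of tray between -0.012 and 0.012 m and y of amber_center in the frame of tray between -0.117 and -0.093 m and x of greenjar_center in the frame of tray between -0.012 and 0.012 m and y of greenjar_center in the frame of tray between 0.093 and 0.117 m)) and x of redcap_center in the frame of tray between -0.012 and 0.012 m and y of redcap_center in the frame of tray between -0.012 and 0.012 m and z of amber_center in the frame of tray between 0.048 and 0.056 m and z of redcap_center in the frame of tray between 0.043 and 0.051 m and z of greenjar_center in the frame of tray between 0.037 and 0.045 m and horizontal distance between beaker_center and stirrer_plate below 0.012 m and z of beaker_center in the frame of stirrer_plate between 0.036 and 0.044 m and horizontal distance between cover_center and beaker_center below 0.012 m and z of cover_center in the frame of beaker_center between 0.053 and 0.061 m and angle between each of beaker_center, cover_center, amber_center, redcap_center, greenjar_center's own z axis and vertical below 0.1 rad and linear speed of each of beaker, cover, amber, redcap, greenjar below 0.02 m/s); the robot touches nothing.
It fails at once if the blue-capped bottle is moved from its place (more than 20 mm) (distance of bluecap_center from where it was at the start of the episode above 0.02 m).
It fails at once if one of the five things is dropped or flung (moves faster than 0.7 m/s, out of the fingers) ((contact force between the fingers and beaker below 0.01 N and linear speed of beaker above 0.7 m/s) or (contact force between the fingers and cover below 0.01 N and linear speed of cover above 0.7 m/s) or (contact force between the fingers and amber below 0.01 N and linear speed of amber above 0.7 m/s) or (contact force between the fingers and redcap below 0.01 N and linear speed of redcap above 0.7 m/s) or (contact force between the fingers and greenjar below 0.01 N and linear speed of greenjar above 0.7 m/s)).
It also fails if it takes over 136 s, if anything falls off the work surface, if the arm or the gripper's body presses on something with over 40 N, if the wrist force passes 120 N, or if a joint passes its speed limit or range.

## Working session

There is one attempt and no reset: what is moved stays moved. The work goes in short steps, Python scripts to look and compute and a tool call to move; the robot and the scene stay as the last step left them, time stands still between calls to the robot, and variables do not carry over. Pictures are saved under pics/ and viewed, about 12 in all and at most 16, crops included, and the job is handed in when it is done.

Besides the shell and the picture viewer there is one more tool, called as name(argument=value, ...) on one line, values as JSON. send_rows: Moves the arm, as the interface text tells. Its arguments: {"type":"object","properties":{"series":{"type":"array"},"newtons":{"type":"number"}},"required":["series"]}

```bash
mkdir -p pics; ls
python3 - <<'E'
from workcell import *
import cv2
print(get_state())
try: print(grip_point_offset)
except Exception as e: print(e)
for c in ["top","side","wrist"]:
    i=camera_info(c); print(c,i)
    cv2.imwrite(f"pics/{c}0.png",read_camera(c))
E
```

```text
pics
{'clock': 0.0, 'joint_pos': array([ 1.01238133e+00,  3.14024024e-01,  4.49511848e-02,  1.30356127e+00,
       -4.07216982e-05,  1.43121346e+00]), 'qvel': array([-0.00158683,  0.00116673, -0.00067299,  0.00110585, -0.00050339,
       -0.00128721]), 'tau': array([ 2.94248812e-04, -4.80627930e+01,  2.98532474e+01,  1.93117757e-02,
        7.61377214e-05, -6.00856580e-06]), 'tcp_pos': array([0.23358738, 0.52485829, 0.23038404]), 'orientation': array([-2.95087356e-04,  2.07888652e-01,  9.78152066e-01, -8.70456753e-04]), 'wrist_force': array([-0.15224814,  0.31340757, -0.41176232]), 'ft_torque': array([0.00110927, 0.02504675, 0.02640198]), 'finger_gap': 0.08572220059645462}
0.0187
top {'K': array([[541.44931006,   0.        , 321.40710533],
       [  0.        , 541.44931006, 229.13491247],
       [  0.        ,   0.        ,   1.        ]]), 'xyz': array([0.20226138, 0.02271269, 1.34960682]), 'attitude': array([-0.0811175 ,  0.72480603, -0.68015255,  0.07395049])}
side {'K': array([[536.41120855,   0.        , 322.26654103],
       [  0.        , 536.41120855, 240.59191433],
       [  0.        ,   0.        ,   1.        ]]), 'xyz': array([ 0.28263253, -0.76680427,  0.65846778]), 'attitude': array([-0.45583058,  0.88069941, -0.11875927,  0.04983246])}
wrist {'K': array([[427.22572993,   0.        , 318.58307745],
       [  0.        , 427.22572993, 233.80729684],
       [  0.        ,   0.        ,   1.        ]]), 'xyz': array([0.16105686, 0.55717075, 0.37327791]), 'attitude': array([0.13185919, 0.82809896, 0.53817947, 0.08501834])}
```

View pics/top0.png

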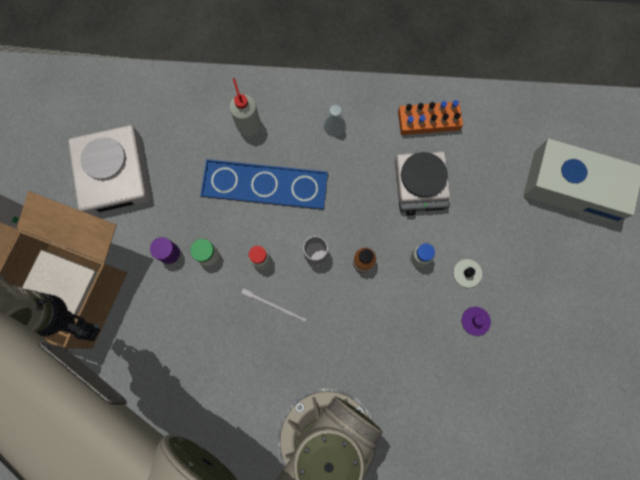

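View pics/side0.png

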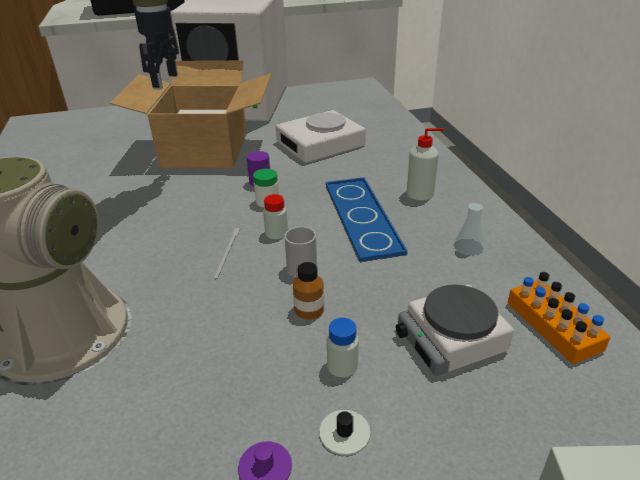

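```bash
cat > h.py <<'E'
from workcell import *
import cv2, numpy as np
from scipy.spatial.transform import Rotation as R
def rot(q): return R.from_quat([q[1],q[2],q[3],q[0]])
def proj(c,P,i=None):
    i=i or camera_info(c); p=rot(i["attitude"]).inv().apply(np.atleast_2d(P)-i["xyz"])@i["K"].T
    return p[:,:2]/p[:,2:]
def back(c,uv,z,i=None):
    i=i or camera_info(c); uv=np.atleast_2d(uv).astype(float)
    d=rot(i["attitude"]).apply(np.c_[uv,np.ones(len(uv))]@np.linalg.inv(i["K"]).T)
    return i["xyz"]+d*((z-i["xyz"][2])/d[:,2])[:,None]
E
python3 - <<'E'
from h import *
for c in ["top","side"]:
  read_camera(c)
  for n in ["beaker_center","cover_center","amber_center","redcap_center","greenjar_center","bluecap_center","stirrer_plate","tray"]:
    for d in silhouettes(c,n)[:4]:
        m=d["pixels"]; b=d["box"]; ys,xs=np.nonzero(m)
        if len(xs)==0: continue
        print(c,n,round(d["p"],2),b,len(xs),[round(xs.mean(),1),round(ys.mean(),1)],back(c,[[xs.mean(),ys.mean()]],.04)[0].round(3)[:2])
E
```

```text
top beaker_center 0.96 [301.3, 236.6, 27.8, 28.8] 611 [np.float64(315.0), np.float64(250.6)] [0.439 0.058]
top cover_center 0.84 [454.8, 261.9, 24.9, 25.0] 609 [np.float64(466.8), np.float64(273.2)] [ 0.407 -0.314]
top cover_center 0.74 [459.5, 309.2, 30.7, 27.9] 645 [np.float64(475.5), np.float64(321.2)] [ 0.293 -0.336]
top amber_center 0.78 [354.8, 247.3, 20.6, 29.1] 435 [np.float64(363.7), np.float64(260.3)] [ 0.423 -0.063]
top redcap_center 0.82 [250.9, 248.2, 18.9, 21.7] 408 [np.float64(259.4), np.float64(257.4)] [0.414 0.193]
top greenjar_center 0.93 [193.4, 236.9, 24.1, 31.5] 565 [np.float64(204.1), np.float64(251.5)] [0.42 0.33]
top greenjar_center 0.76 [149.3, 238.1, 31.5, 26.4] 584 [np.float64(164.3), np.float64(250.4)] [0.416 0.428]
top bluecap_center 0.69 [408.4, 245.9, 26.5, 23.0] 447 [np.float64(422.3), np.float64(255.4)] [ 0.444 -0.205]
top bluecap_center 0.54 [192.3, 235.7, 27.2, 30.5] 575 [np.float64(204.2), np.float64(252.1)] [0.418 0.329]
top stirrer_plate 0.96 [393.4, 153.3, 55.4, 66.5] 3027 [np.float64(421.9), np.float64(182.2)] [ 0.631 -0.2  ]
top tray 0.96 [199
[... 787 characters left out ...]
.float64(275.1), np.float64(216.9)] [0.418 0.19 ]
side greenjar_center 0.8 [245.7, 150.5, 21.9, 38.8] 488 [np.float64(256.8), np.float64(162.8)] [0.42 0.45]
side greenjar_center 0.77 [253.6, 171.4, 26.8, 32.9] 663 [np.float64(264.9), np.float64(184.3)] [0.421 0.336]
side greenjar_center 0.3 [323.6, 177.5, 85.6, 84.9] 3870 [np.float64(365.1), np.float64(219.6)] [0.598 0.125]
side bluecap_center 0.84 [324.6, 318.7, 30.4, 58.3] 1574 [np.float64(342.5), np.float64(347.4)] [ 0.449 -0.208]
side stirrer_plate 0.88 [397.9, 286.2, 114.8, 87.9] 7117 [np.float64(454.5), np.float64(327.7)] [ 0.635 -0.216]
side tray 0.76 [326.1, 176.3, 83.7, 85.6] 3841 [np.float64(365.1), np.float64(219.9)] [0.597 0.124]
```

The top picture shows the scene clearly:
- Tray at about (264,184), stirrer plate at (423,174) to its right, beaker (316,249), amber bottle (365,259) and red cap (259,257).
- The green-lidded jar at (204,252) could be confused with the purple-lidded jar at (165,250).
- The blue cap is at (425,254), to be left alone.
- The white cover with the black knob at (468,273) could be confused with the purple cover at (476,321).
- The white scale at (105,165) could pass for a stirrer. The stirrer is the dark plate at (423,174).

I choose the green/white jar, the red cap and the white cover.

```bash
cat > meas.py <<'E'
from h import *
from scipy.optimize import least_squares
PROF={"beaker_center":[(30,0),(30,80)],"cover_center":[(36,0),(36,5),(12,34)],"amber_center":[(27,0),(27,62),(17,82),(17,96)],
"redcap_center":[(25,0),(25,60),(21,62),(21,86)],"greenjar_center":[(28,0),(28,55),(27.5,74)],"bluecap_center":[(25,0),(25,60),(21,86)]}
a=np.linspace(0,2*np.pi,48); C=np.c_[np.cos(a),np.sin(a)]
def box(c,i,prof,xy,z0=0):
    P=np.vstack([np.c_[C*r/1e3+xy,np.full(48,z0+z/1e3)] for r,z in prof]); u=proj(c,P,i)
    return np.r_[u.min(0),u.max(0)]
def fit(n,start,cams=("top","side"),z0=0):
    obs=[]
    for c in cams:
        i=camera_info(c)
        best=None
        for d in silhouettes(c,n):
            b=np.array(d["box"]); o=np.r_[b[:2],b[:2]+b[2:]]; e=np.abs(o-box(c,i,PROF[n],start,z0)).max()
            if e<40 and (best is None or e<best[0]): best=(e,o)
        if best: obs.append((c,i,best[1]))
    s=least_squares(lambda p:np.concatenate([(box(c,i,PROF[n],p,z0)-o)*(1 if c!="top" else 2) for c,i,o in obs]),start,loss="soft_l1",f_scale=2)
    print(n,s.x.round(4),[(c,(box(c,i,PROF[n],s.x,z0)-o).round(1).tolist()) for c,i,o in obs]); return s.x
E
python3 - <<'E'
from meas import *
t=read_camera("top"); s=read_camera("side")
for n,p in dict(beaker_center=(.439,.058),cover_center=(.407,-.318),amber_center=(.423,-.063),redcap_center=(.416,.192),greenjar_center=(.42,.332),bluecap_center=(.446,-.207)).items(): fit(n,p)
for c,im in (("top",t),("side",s)):
    hsv=cv2.cvtColor(im,cv2.COLOR_BGR2HSV)
    lab=lambda m:max(cv2.findContours(m.astype(np.uint8),cv2.RETR_EXTERNAL,cv2.CHAIN_APPROX_NONE)[0],key=cv2.contourArea)
    m=cv2.inRange(hsv,(100,120,40),(125,255,255)); k=lab(m)
    pts=back(c,k[:,0,:],.008)[:,:2].astype(np.float32); r=cv2.minAreaRect(pts*1000); print(c,"tray",r)
    x0,y0,x1,y1=dict(top=(396,150,452,203),side=(415,280,505,345))[c]
    m=np.zeros(im.shape[:2],np.uint8); m[y0:y1,x0:x1]=(hsv[y0:y1,x0:x1,2]<85); 
    m=cv2.morphologyEx(m,cv2.MORPH_OPEN,np.ones((5,5)));k=lab(m)
    e=cv2.minEnclosingCircle((back(c,k[:,0,:],.07)[:,:2]*1000).astype(np.float32)); print(c,"plate",e)
# white circles
hsv=cv2.cvtColor(t,cv2.COLOR_BGR2HSV)
st=get_state();print(st["clock"])
big=cv2.resize(np.hstack([t[225:345,140:300],t[225:345,340:500]]),None,fx=2.5,fy=2.5,interpolation=cv2.INTER_CUBIC);cv2.imwrite("pics/crop.png",big)
E
```

```text
beaker_center [0.4351 0.0582] [('top', [2.4, -1.8, -0.6, -0.3]), ('side', [-8.4, -0.2, -7.5, -0.1])]
cover_center [ 0.414  -0.3298] [('top', [0.6, -0.1, 4.0, -1.1]), ('side', [-2.6, -2.9, -1.2, -1.6])]
amber_center [ 0.4264 -0.0662] [('top', [-0.1, 0.1, 0.7, -1.5]), ('side', [-1.3, -1.0, -1.6, -0.2])]
redcap_center [0.4112 0.1898] [('top', [-2.7, -2.0, 1.3, -0.1]), ('side', [-1.7, 1.7, -4.3, 2.2])]
greenjar_center [0.415  0.3244] [('top', [-1.1, -0.2, 2.8, -1.3]), ('side', [-3.6, -2.8, -4.3, 5.2])]
bluecap_center [ 0.4382 -0.2035] [('top', [0.0, -2.5, 0.8, -0.6]), ('side', [-8.2, -2.2, -8.6, 1.0])]
top tray ((612.4288330078125, 202.07073974609375), (318.1929626464844, 98.90081024169922), 87.40430450439453)
top plate ((642.1505126953125, -198.536865234375), 59.23126983642578)
side tray ((614.6644897460938, 195.11688232421875), (330.2532958984375, 101.73283386230469), 87.4515151977539)
side plate ((642.3723754882812, -209.54425048828125), 63.35306167602539)
1.75
```

View pics/crop.png

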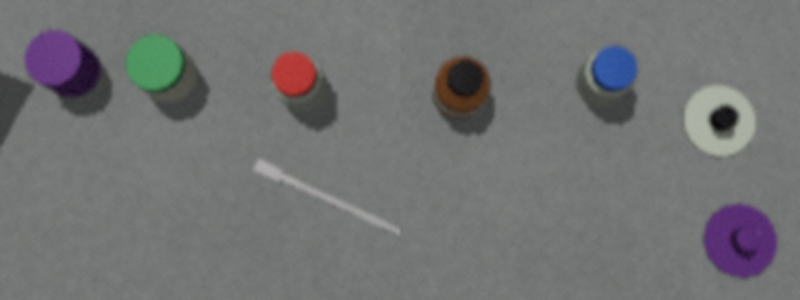

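The crop shows the green-lidded jar, the red cap, the amber bottle, the blue cap and the white cover with its black knob, plus the purple jar and purple cover, so my choices hold. First move: go above the green jar and square the tool to the world axes.

send_rows(series=[-24.7,-10.9,3,0,0,-24,1,-24.7,-10.9,3,0,0,-24,1,-24.7,-10.9,3,0,0,-24,1,-24.7,-10.9,3,0,0,-24,1,-24.7,-10.9,3,0,0,-24,1,-24.7,-10.9,3,0,0,-24,1,-24.7,-10.9,3,0,0,-24,1,-24.7,-10.9,3,0,0,-24,1,-24.7,-10.9,3,0,0,-24,1,-24.7,-10.9,3,0,0,-24,1], newtons=40)

```text
clock: 2.58
tcp_pos: [0.415, 0.3254, 0.2014]
orientation: [-0.0, 0.0, 1.0, 0.0]
wrist_force: [-0.6, -0.0, 0.9]
finger_gap: 0.0854
```

```bash
cat >> meas.py <<'E'
def tool(p):
    s=get_state(); d=np.r_[p]-s["tcp_pos"]; return (rot(s["orientation"]).inv().apply(d)*100).round(2)
E
python3 - <<'E'
from meas import *
s=get_state(); print(s["clock"],s["tcp_pos"],s["orientation"].round(4),rot(s["orientation"]).as_matrix().round(3).tolist())
i=camera_info("wrist");im=read_camera("wrist");cv2.imwrite("pics/w1.png",im); print(i["xyz"],i["attitude"])
p=fit("greenjar_center",(.415,.325),("wrist",)); print(tool([*p,.045-.0187]))
hsv=cv2.cvtColor(im,cv2.COLOR_BGR2HSV);m=cv2.inRange(hsv,(50,90,50),(80,255,255))
k=max(cv2.findContours(m,cv2.RETR_EXTERNAL,cv2.CHAIN_APPROX_NONE)[0],key=cv2.contourArea)
print(cv2.minEnclosingCircle((back("wrist",k[:,0],.074,i)[:,:2]*1000).astype(np.float32)))
E
```

```text
2.5833 [0.41500455 0.32540822 0.20139916] [-2.e-04  2.e-04  1.e+00  2.e-04] [[-1.0, 0.0, -0.0], [0.0, 1.0, 0.0], [0.0, 0.0, -1.0]]
[0.33550068 0.32499959 0.34418509] [0.11057088 0.69843803 0.69824286 0.11142401]
greenjar_center [0.4197 0.3308] [('wrist', [-0.6, -0.9, 0.6, 0.8])]
[-0.53  0.45 17.52]
((419.58575439453125, 329.5110778808594), 27.67123794555664)
```

View pics/w1.png

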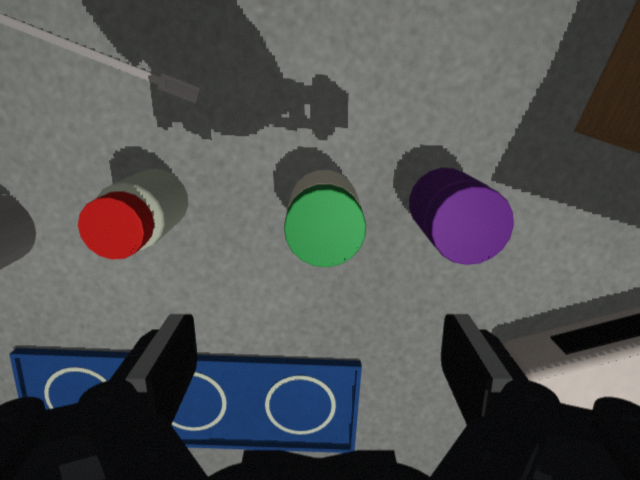

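Wrist picture: the green lid is at (325,228) and lies 5 mm off the tool axis. The purple jar is at (470,222) with room for the finger, and the green jar's target circle is at (300,405). Descend and grip.

send_rows(series=[-0.45,0.45,4,0,0,0,1,-0.45,0.45,8,0,0,0,1,-0.45,0.45,12,0,0,0,1,-0.45,0.45,15,0,0,0,1,-0.45,0.45,17,0,0,0,1,-0.45,0.45,17.1,0,0,0,1,-0.45,0.45,17.1,0,0,0,0.4,-0.45,0.45,17.1,0,0,0,0.4,-0.45,0.45,17.1,0,0,0,0.4,-0.45,0.45,17.1,0,0,0,0.4], newtons=40)

```text
clock: 3.52
tcp_pos: [0.4212, 0.3311, 0.0326]
orientation: [0.002, -0.0, 1.0, 0.001]
wrist_force: [-0.3, 1.1, 4.6]
finger_gap: 0.0545
```

Run:
```python
from meas import *
im=cv2.imread("pics/w1.png"); i=dict(camera_info("wrist")); i["xyz"]=np.array([0.33550068,0.32499959,0.34418509]); i["attitude"]=np.array([0.11057088,0.69843803,0.69824286,0.11142401])
hsv=cv2.cvtColor(im,cv2.COLOR_BGR2HSV)
m=cv2.inRange(hsv,(0,0,120),(180,90,255)); m[:352]=0; m[:,360:]=0
for k in cv2.findContours(m,cv2.RETR_EXTERNAL,cv2.CHAIN_APPROX_NONE)[0]:
    if len(k)>60:
        P=(back("wrist",k[:,0],.004,i)[:,:2]*1000)
        s=least_squares(lambda q:np.hypot(*(P-q[:2]).T)-34,P.mean(0),loss="soft_l1",f_scale=1); print(s.x.round(1),len(k),cv2.boundingRect(k))
```

```text
[620.5 307.5] 184 (265, 376, 71, 59)
[614.9 200.5] 207 (172, 372, 55, 59)
[613.2  98.5] 168 (44, 368, 62, 40)
```

send_rows(series=[0,0,0,0,0,0,0.4,0,0,-3,0,0,0,0.4,0,0,-7,0,0,0,0.4,-4,-0.5,-7,0,0,0,0.4,-8,-1,-7,0,0,0,0.4,-12,-1.5,-7,0,0,0,0.4,-16,-2,-7,0,0,0,0.4,-19,-2.3,-7,0,0,0,0.4,-20,-2.3,-7,0,0,0,0.4,-20,-2.3,-7,0,0,0,0.4])

```text
clock: 4.35
tcp_pos: [0.623, 0.3058, 0.1002]
orientation: [0.001, 0.001, 1.0, 0.0]
wrist_force: [-0.4, -0.0, -1.6]
finger_gap: 0.0542
```

Run:
```python
from meas import *
s=get_state(); print(s["tcp_pos"],s["finger_gap"],s["wrist_force"])
i=camera_info("wrist");im=read_camera("wrist");cv2.imwrite("pics/w2.png",im)
```

```text
[0.62302495 0.30579803 0.10019494] 0.05418167061262984 [-4.02915310e-01 -1.28538407e-03 -1.57433885e+00]
```

View pics/w2.png

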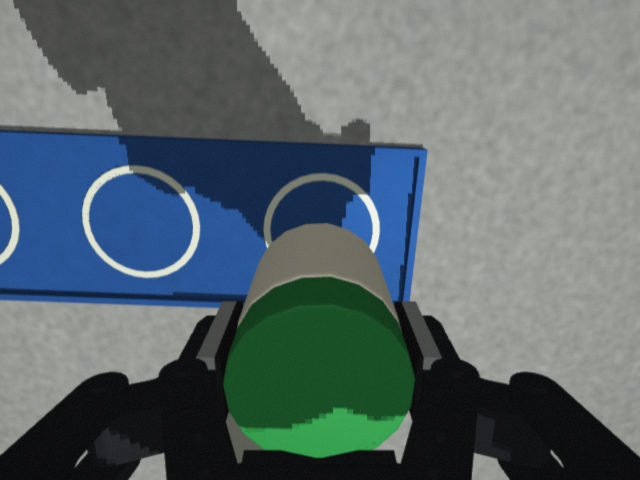

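The jar is held upright with its lid centre at about (320,365). The tray's middle circle is at (141,221) and the end circle at (322,225). Fit both more exactly.

```bash
cat >> meas.py <<'E'
def circ(P,r,lo=1):
    return least_squares(lambda q:np.hypot(*(P-q[:2]).T)-r,P.mean(0),loss="soft_l1",f_scale=lo).x
def rings(im,i,mask):
    "inner/outer mean fit of white rings on the blue floor"
    hsv=cv2.cvtColor(im,cv2.COLOR_BGR2HSV)
    m=cv2.inRange(hsv,(0,0,100),(180,100,255))&mask
    out=[]
    n,l,st,_=cv2.connectedComponentsWithStats(m)
    for j in range(1,n):
        if 80<st[j,4]<4000:
            ys,xs=np.nonzero(l==j); P=back("wrist",np.c_[xs,ys],.004,i)[:,:2]
            q=circ(P,.0335,.001); e=np.hypot(*(P-q).T).std()
            if e<.002: out.append((q.round(4),round(e,4),st[j].tolist()))
    return out
E
python3 - <<'E'
from meas import *
i=camera_info("wrist"); im=cv2.imread("pics/w2.png"); s=get_state()
mk=np.zeros((480,640),np.uint8); mk[150:290,0:400]=255
for r in rings(im,i,mk): print(r)
hsv=cv2.cvtColor(im,cv2.COLOR_BGR2HSV); m=cv2.inRange(hsv,(50,90,20),(80,255,255)); m[440:]=0
k=max(cv2.findContours(m,cv2.RETR_EXTERNAL,cv2.CHAIN_APPROX_NONE)[0],key=cv2.contourArea)[:,0]
k=k[k[:,1]<380]; # upper arc (lid bottom/top edge mix)
top=[ (x,y) for x,y in k]
q=cv2.boundingRect(np.int32(k)); print(q)
for z in (.138,.144): print(z,back("wrist",[[q[0],365],[q[0]+q[2],365],[320,276]],z,i).round(4).tolist())
c=camera_info("wrist")["xyz"];print(c)
E
```

```text
(array([0.6129, 0.2024]), np.float64(0.0013), [82, 165, 119, 113, 2544])
(array([0.6079, 0.0959]), np.float64(0.0014), [0, 184, 20, 81, 663])
(223, 277, 193, 103)
0.138 [[0.615, 0.2785, 0.138], [0.6151, 0.3339, 0.138], [0.5873, 0.3063, 0.138]]
0.144 [[0.6108, 0.28, 0.144], [0.6109, 0.3322, 0.144], [0.5846, 0.3063, 0.144]]
[0.54119987 0.30587038 0.24283604]
```

send_rows(series=[0.3,0.1,3,0,0,0,0.4,0.3,0.1,5,0,0,0,0.4,0.3,0.1,6,0,0,0,0.4,0.3,0.1,6.4,0,0,0,0.4,0.3,0.1,6.6,0,0,0,0.4,0.3,0.1,6.6,0,0,0,0.4,0.3,0.1,6.6,0,0,0,1,0.3,0.1,6.6,0,0,0,1,0.3,0.1,6.6,0,0,0,1,0.3,0.1,6.6,0,0,0,1])

```text
clock: 5.23
tcp_pos: [0.6167, 0.3081, 0.0347]
orientation: [0.0, -0.0, 1.0, 0.0]
wrist_force: [-0.7, 0.8, 0.3]
finger_gap: 0.0853
```

send_rows(series=[0,0,-4,0,0,0,1,0,0,-8,0,0,0,1,0,0,-12,0,0,0,1,3,-1.8,-15,0,0,0,1,6.5,-3.7,-15,0,0,0,1,10,-5.7,-15,0,0,0,1,13.5,-7.7,-15,0,0,0,1,17,-9.7,-15,0,0,0,1,20,-11.6,-15,0,0,0,1,20,-11.6,-15,0,0,0,1])

```text
clock: 6.07
tcp_pos: [0.4089, 0.189, 0.1833]
orientation: [-0.004, 0.0, 1.0, -0.001]
wrist_force: [-1.0, 1.3, 0.2]
finger_gap: 0.0856
```

Run:
```python
from meas import *
s=get_state(); print(s["tcp_pos"])
i=camera_info("wrist");im=read_camera("wrist");cv2.imwrite("pics/w3.png",im)
p=fit("redcap_center",(.413,.19),("wrist",)); print(tool([*p,.03]))
p=fit("greenjar_center",(.6185,.307),("wrist",),z0=.004)
hsv=cv2.cvtColor(im,cv2.COLOR_BGR2HSV)
m=cv2.inRange(hsv,(0,120,60),(8,255,255))|cv2.inRange(hsv,(172,120,60),(180,255,255))
k=max(cv2.findContours(m,cv2.RETR_EXTERNAL,cv2.CHAIN_APPROX_NONE)[0],key=cv2.contourArea)
print(cv2.minEnclosingCircle((back("wrist",k[:,0],.086,i)[:,:2]*1000).astype(np.float32)))
mk=np.zeros((480,640),np.uint8); mk[350:]=255
for r in rings(im,i,mk): print(r)
```

```text
[0.40887215 0.18900833 0.18327128]
redcap_center [0.421  0.1956] [('wrist', [-0.8, -2.3, 0.8, 1.8])]
[-0.51  0.42 15.48]Traceback (most recent call last):
  File "<stdin>", line 5, in <module>
  File "meas.py", line 18, in fit
    s=least_squares(lambda p:np.concatenate([(box(c,i,PROF[n],p,z0)-o)*(1 if c!="top" else 2) for c,i,o in obs]),start,loss="soft_l1",f_scale=2)
    return func(*args, **kwargs)
    vector_fun = VectorFunction(
        fun_wrapped,
    ...<6 lines>...
        workers=workers
    )
    self._update_fun()
    ~~~~~~~~~~~~~~~~^^
    self.f = self.fun_wrapped(xp_copy(self.x))
             ~~~~~~~~~~~~~~~~^^^^^^^^^^^^^^^^^
    return np.atleast_1d(self.fun(x))
                         ~~~~~~~~^^^
    return self.f(x, *self.args, **self.kwargs)
           ~~~~~~^^^^^^^^^^^^^^^^^^^^^^^^^^^^^^
  File "meas.py", line 18, in <lambda>
    s=least_squares(lambda p:np.concatenate([(box(c,i,PROF[n],p,z0)-o)*(1 if c!="top" else 2) for c,i,o in obs]),start,loss="soft_l1",f_scale=2)
                             ~~~~~~~~~~~~~~^^^^^^^^^^^^^^^^^^^^^^^^^^^^^^^^^^^^^^^^^^^^^^^^^^^^^^^^^^^^^^^^^^^^^
ValueError: need at least one array to concatenate
```

View pics/w3.png

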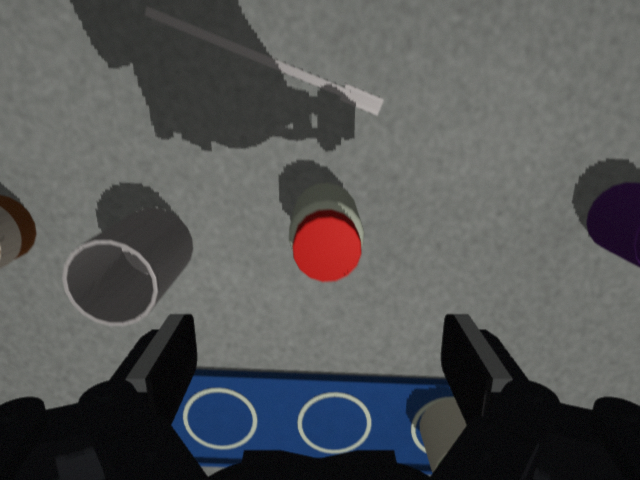

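The red cap is at (327,245), with the beaker to its left at (110,283) and the green jar standing in its circle at the lower right. Re-measure now that the arm has settled.

Run:
```python
from meas import *
i=camera_info("wrist");im=read_camera("wrist")
p=fit("redcap_center",(.413,.19),("wrist",)); print(tool([*p,.03]),get_state()["tcp_pos"])
hsv=cv2.cvtColor(im,cv2.COLOR_BGR2HSV)
m=cv2.inRange(hsv,(0,120,60),(8,255,255))|cv2.inRange(hsv,(172,120,60),(180,255,255))
k=max(cv2.findContours(m,cv2.RETR_EXTERNAL,cv2.CHAIN_APPROX_NONE)[0],key=cv2.contourArea)
print(cv2.minEnclosingCircle((back("wrist",k[:,0],.086,i)[:,:2]*1000).astype(np.float32)))
mk=np.zeros((480,640),np.uint8); mk[375:460,180:400]=255
for r in rings(im,i,mk): print(r)
```

```text
redcap_center [0.4185 0.195 ] [('wrist', [-2.0, -1.5, 2.0, 1.4])]
[1.000e-02 2.500e-01 1.548e+01] [0.41831074 0.19233322 0.18477059]
((414.5948791503906, 193.2187042236328), 22.53144645690918)
(array([0.6114, 0.0973]), np.float64(0.0015), [180, 375, 74, 62, 894])
(array([0.6162, 0.2025]), np.float64(0.0014), [293, 379, 75, 62, 966])
```

send_rows(series=[0,0.2,4,0,0,0,1,0,0.2,8,0,0,0,1,0,0.2,12,0,0,0,1,0,0.2,14.5,0,0,0,1,0,0.2,15.4,0,0,0,1,0,0.2,15.4,0,0,0,1,0,0.2,15.4,0,0,0,0.4,0,0.2,15.4,0,0,0,0.4,0,0.2,15.4,0,0,0,0.4,0,0.2,15.4,0,0,0,0.4])

```text
clock: 7.15
tcp_pos: [0.4187, 0.1944, 0.0324]
orientation: [0.002, -0.0, 1.0, 0.001]
wrist_force: [0.5, -0.4, 4.9]
finger_gap: 0.0483
```

send_rows(series=[0,0,0,0,0,0,0.4,0,0,-3,0,0,0,0.4,0,0,-6,0,0,0,0.4,-4,0.2,-6,0,0,0,0.4,-8,0.4,-6,0,0,0,0.4,-12,0.6,-6,0,0,0,0.4,-16,0.8,-6,0,0,0,0.4,-19,0.8,-6,0,0,0,0.4,-19.7,0.8,-6,0,0,0,0.4,-19.7,0.8,-6,0,0,0,0.4])

```text
clock: 7.98
tcp_pos: [0.6162, 0.2015, 0.0905]
orientation: [0.001, 0.001, 1.0, 0.0]
wrist_force: [-0.2, 0.4, -1.8]
finger_gap: 0.0488
```

send_rows(series=[0,0,2,0,0,0,0.4,0,0,4,0,0,0,0.4,0,0,5,0,0,0,0.4,0,0,5.4,0,0,0,0.4,0,0,5.6,0,0,0,0.4,0,0,5.6,0,0,0,0.4,0,0,5.6,0,0,0,1,0,0,5.6,0,0,0,1,0,0,5.6,0,0,0,1,0,0,5.6,0,0,0,1])

```text
clock: 8.82
tcp_pos: [0.6136, 0.2019, 0.0346]
orientation: [0.0, -0.0, 1.0, 0.0]
wrist_force: [-0.8, 0.3, -0.2]
finger_gap: 0.0858
```

send_rows(series=[0,0,-4,0,0,0,1,0,0,-8,0,0,0,1,2,-2.8,-11,0,0,0,1,4,-5.7,-13,0,0,0,1,6.3,-9,-15,0,0,0,1,8.7,-12.4,-16,0,0,0,1,11,-15.8,-16,0,0,0,1,13.4,-19.2,-16,0,0,0,1,15.8,-22.6,-16,0,0,0,1,18.1,-25.9,-16,0,0,0,1])

```text
clock: 9.65
tcp_pos: [0.434, -0.0545, 0.1945]
orientation: [0.0, -0.0, 1.0, -0.0]
wrist_force: [0.4, -1.0, 0.2]
finger_gap: 0.0854
```

send_rows(series=[0.6,-0.8,0,0,0,0,1,0.6,-0.8,0,0,0,0,1,0.6,-0.8,0,0,0,0,1])

```text
clock: 9.9
tcp_pos: [0.4296, -0.0618, 0.1946]
orientation: [0.001, 0.001, 1.0, 0.0]
wrist_force: [-0.4, -0.2, -0.1]
finger_gap: 0.0853
```

Run:
```python
from meas import *
print(get_state()["tcp_pos"])
i=camera_info("wrist");im=read_camera("wrist");cv2.imwrite("pics/w4.png",im)
p=fit("amber_center",(.427,-.066),("wrist",)); print(tool([*p,.03]),get_state()["tcp_pos"])
p=fit("beaker_center",(.437,.058),("wrist",))
```

```text
[ 0.42957416 -0.06175143  0.19457045]
amber_center [ 0.4276 -0.062 ] [('wrist', [-0.6, -1.8, 0.6, 1.4])]
[ 0.27 -0.12 16.44] [ 0.43020493 -0.06079787  0.19438757]
beaker_center [0.4417 0.0598] [('wrist', [1.5, -0.6, -1.1, 0.4])]
```

View pics/w4.png

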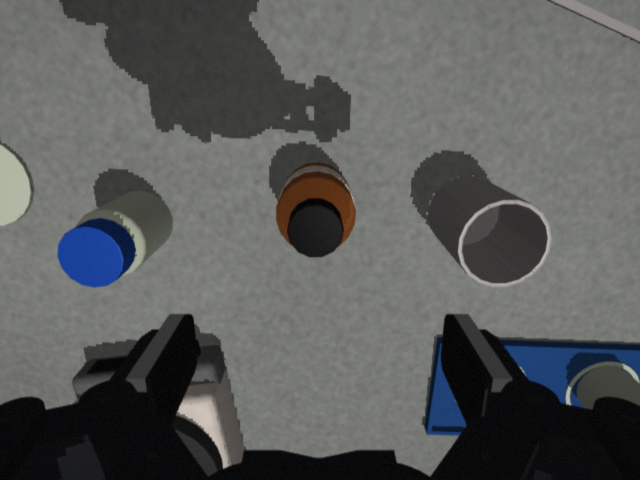

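The black amber cap is at (315,228), about 2 mm off the tool axis, and both neighbours (blue cap, beaker) are clear of the fingers. Descend and grip.

send_rows(series=[0.25,-0.1,4,0,0,0,1,0.25,-0.1,8,0,0,0,1,0.25,-0.1,12,0,0,0,1,0.25,-0.1,15,0,0,0,1,0.25,-0.1,16.2,0,0,0,1,0.25,-0.1,16.2,0,0,0,1,0.25,-0.1,16.2,0,0,0,0.4,0.25,-0.1,16.2,0,0,0,0.4,0.25,-0.1,16.2,0,0,0,0.4,0.25,-0.1,16.2,0,0,0,0.4])

```text
clock: 10.88
tcp_pos: [0.4287, -0.0626, 0.034]
orientation: [0.002, -0.0, 1.0, -0.0]
wrist_force: [0.4, -0.6, 3.3]
finger_gap: 0.0525
```

send_rows(series=[0,0,0,0,0,0,0.4,0,0,-3,0,0,0,0.4,0,0,-7,0,0,0,0.4,-1,0.5,-10,0,0,0,0.4,-4,3.2,-10,0,0,0,0.4,-7,6,-10,0,0,0,0.4,-10,8.7,-10,0,0,0,0.4,-13,11.3,-10,0,0,0,0.4,-16,13.9,-10,0,0,0,0.4,-18.3,15.9,-10,0,0,0,0.4])

```text
clock: 11.72
tcp_pos: [0.612, 0.0989, 0.1327]
orientation: [0.001, -0.001, 1.0, 0.0]
wrist_force: [0.8, -0.7, -1.0]
finger_gap: 0.0525
```

send_rows(series=[0,0,0,0,0,0,0.4,0,0,0,0,0,0,0.4])

```text
clock: 11.88
tcp_pos: [0.6105, 0.0978, 0.1318]
orientation: [-0.0, -0.001, 1.0, -0.0]
wrist_force: [-0.4, 0.1, -2.4]
finger_gap: 0.0524
```

Run:
```python
from meas import *
s=get_state(); print(s["tcp_pos"],s["finger_gap"])
i=camera_info("wrist");im=read_camera("wrist");cv2.imwrite("pics/w5.png",im)
mk=np.zeros((480,640),np.uint8); mk[100:330]=255
for r in rings(im,i,mk): print(r)
```

```text
[0.61047114 0.0978421  0.13179014] 0.05241123551504885
(array([0.6123, 0.0972]), np.float64(0.0014), [266, 170, 104, 73, 1263])
```

View pics/w5.png

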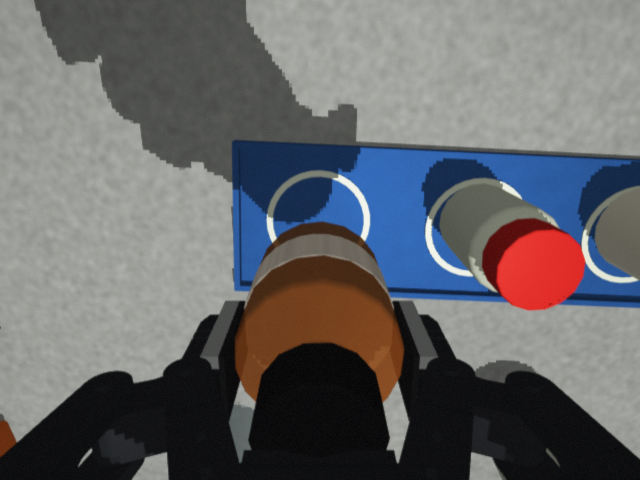

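The amber bottle hangs over its circle at (318,220) to within 2 mm. The red cap stands in the middle circle and the jar in the end one. Lower and release.

send_rows(series=[-0.1,0,3,0,0,0,0.4,-0.1,0,6,0,0,0,0.4,-0.1,0,8.3,0,0,0,0.4,-0.1,0,9.2,0,0,0,0.4,-0.1,0,9.6,0,0,0,0.4,-0.1,0,9.6,0,0,0,0.4,-0.1,0,9.6,0,0,0,1,-0.1,0,9.6,0,0,0,1,-0.1,0,9.6,0,0,0,1,-0.1,0,9.6,0,0,0,1])

```text
clock: 12.77
tcp_pos: [0.6113, 0.0964, 0.0369]
orientation: [0.001, 0.0, 1.0, 0.0]
wrist_force: [-0.3, -0.0, 0.2]
finger_gap: 0.0856
```

send_rows(series=[0,0,-4,0,0,0,1,0,0,-8,0,0,0,1,0,0,-12,0,0,0,1,3,-0.7,-14,0,0,0,1,7,-1.6,-14,0,0,0,1,11,-2.5,-14,0,0,0,1,14.5,-3.3,-14,0,0,0,1,17,-3.8,-14,0,0,0,1,17,-3.8,-14,0,0,0,1,17,-3.8,-14,0,0,0,1])

```text
clock: 13.6
tcp_pos: [0.4401, 0.0585, 0.1769]
orientation: [0.001, 0.0, 1.0, 0.0]
wrist_force: [0.0, -0.3, 0.5]
finger_gap: 0.0855
```

Run:
```python
from meas import *
print(get_state()["tcp_pos"])
read_camera("wrist"); i=camera_info("wrist");im=read_camera("wrist");cv2.imwrite("pics/w6.png",im)
p=fit("beaker_center",(.4417,.0598),("wrist",)); print(tool([*p,.03]),get_state()["tcp_pos"])
```

```text
[0.44007641 0.0584918  0.17686432]
beaker_center [0.4417 0.0583] [('wrist', [1.1, -0.0, -1.1, -0.0])]
[ 0.09 -0.03 14.67] [0.44235967 0.05863754 0.17667487]
```

send_rows(series=[0,0,4,0,0,0,1,0,0,8,0,0,0,1,0,0,12,0,0,0,1,0,0,14,0,0,0,1,0,0,14.5,0,0,0,1,0,0,14.5,0,0,0,1,0,0,14.5,0,0,0,0.4,0,0,14.5,0,0,0,0.4,0,0,14.5,0,0,0,0.4,0,0,14.5,0,0,0,0.4], newtons=60)

```text
clock: 14.58
tcp_pos: [0.4433, 0.0586, 0.0334]
orientation: [0.002, -0.0, 1.0, -0.0]
wrist_force: [0.2, -0.0, 5.6]
finger_gap: 0.0591
```

send_rows(series=[0,0,0,0,0,0,0.4,0,0,-3,0,0,0,0.4,0,0,-7,0,0,0,0.4,0,0,-11,0,0,0,0.4,-1,-1.3,-13,0,0,0,0.4,-3.4,-4.4,-13,0,0,0,0.4,-5.8,-7.5,-13,0,0,0,0.4,-8.2,-10.6,-13,0,0,0,0.4,-10.6,-13.7,-13,0,0,0,0.4,-13,-16.8,-13,0,0,0,0.4])

```text
clock: 15.42
tcp_pos: [0.5719, -0.111, 0.1624]
orientation: [0.001, -0.0, 1.0, -0.0]
wrist_force: [1.1, -0.2, -1.2]
finger_gap: 0.0588
```

send_rows(series=[-2.4,-3.1,0,0,0,0,0.4,-4.6,-6,0,0,0,0,0.4,-6.4,-8.2,0,0,0,0,0.4,-7,-9.1,0,0,0,0,0.4,-7,-9.1,0,0,0,0,0.4,-7,-9.1,0,0,0,0,0.4,-7,-9.1,0,0,0,0,0.4])

```text
clock: 16.0
tcp_pos: [0.6402, -0.1995, 0.1615]
orientation: [-0.0, -0.0, 1.0, 0.0]
wrist_force: [-0.1, 0.0, -0.4]
finger_gap: 0.0592
```

Run:
```python
from meas import *
read_camera("wrist"); s=get_state(); print(s["tcp_pos"],s["finger_gap"])
i=camera_info("wrist");im=read_camera("wrist");cv2.imwrite("pics/w7.png",im); print(i["xyz"],i["attitude"])
```

```text
[ 0.6402143  -0.19919286  0.16168078] 0.05908379273947088
[ 0.56069114 -0.19975703  0.30446695] [0.11044115 0.69792581 0.69875791 0.11153341]
```

View pics/w7.png

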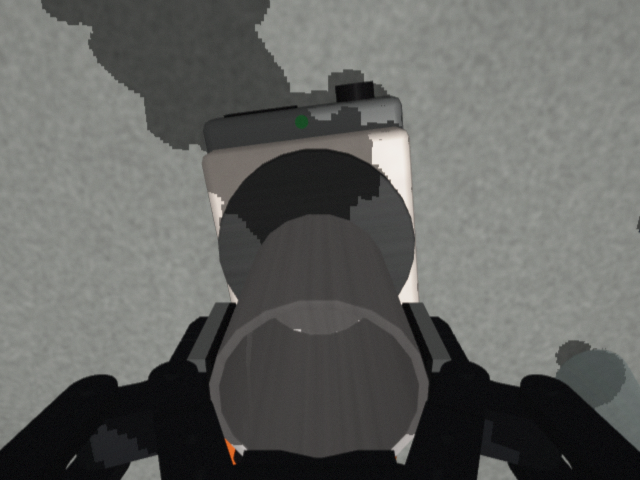

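The beaker is held upright with the dark plate below it. The plate's rim runs from about (218,240) over (316,149) to (414,240), so I can fit its centre.

Run:
```python
from meas import *
i=camera_info("wrist"); i["xyz"]=np.array([.56069114,-.19975703,.30446695])
im=cv2.imread("pics/w7.png"); g=cv2.cvtColor(im,cv2.COLOR_BGR2GRAY)
pr=circ(np.array([back("wrist",[p],.07,i)[0,:2] for p in [(218,240),(316,149),(414,240)]]),.058); print(pr)
P=[]
e=cv2.GaussianBlur(g,(3,3),0).astype(float)
for t in np.arange(0,2*np.pi,.05):
    r=np.arange(.048,.068,.0005); w=np.c_[pr[0]+r*np.cos(t),pr[1]+r*np.sin(t),np.full(len(r),.07)]
    u=proj("wrist",w,i)
    if u[:,1].max()>260: continue
    v=cv2.remap(e.astype(np.float32),u[:,:1].astype(np.float32),u[:,1:].astype(np.float32),1)[:,0]; d=np.diff(v); j=d.argmax()
    if d[j]>5: P.append(w[j,:2])
P=np.array(P); q=circ(P,.058); print(q,len(P),np.hypot(*(P-q).T).mean(),np.hypot(*(P-q).T).std())
print(back("wrist",[[209,380],[429,380],[318,301]],.1615-.0314+.08,i))
```

```text
[ 0.64702874 -0.20082709]
[ 0.64710438 -0.20081894] 67 0.05770916281903046 0.000747161670386771
[[ 0.63173747 -0.22818313  0.2101    ]
 [ 0.63169254 -0.17063883  0.2101    ]
 [ 0.60880276 -0.19971089  0.2101    ]]
```

send_rows(series=[-0.6,-0.15,1.5,0,0,0,0.4,-0.6,-0.15,3.5,0,0,0,0.4,-0.6,-0.15,5,0,0,0,0.4,-0.6,-0.15,5.6,0,0,0,0.4,-0.6,-0.15,5.9,0,0,0,0.4,-0.6,-0.15,5.9,0,0,0,0.4,-0.6,-0.15,5.9,0,0,0,1,-0.6,-0.15,5.9,0,0,0,1,-0.6,-0.15,5.9,0,0,0,1,-0.6,-0.15,5.9,0,0,0,1])

```text
clock: 16.93
tcp_pos: [0.647, -0.2017, 0.102]
orientation: [0.0, -0.0, 1.0, 0.0]
wrist_force: [0.4, 0.7, 0.3]
finger_gap: 0.0851
```

send_rows(series=[0,0,-4,0,0,0,1,0,0,-8,0,0,0,1,0,0,-10,0,0,0,1,3.5,-1.8,-10,0,0,0,1,7.1,-3.7,-10,0,0,0,1,10.7,-5.6,-10,0,0,0,1,14.3,-7.5,-10,0,0,0,1,17.9,-9.4,-10,0,0,0,1,21.5,-11.3,-8,0,0,0,1,23.4,-12.3,-7,0,0,0,1])

```text
clock: 17.77
tcp_pos: [0.4103, -0.3261, 0.172]
orientation: [0.0, 0.001, 1.0, -0.001]
wrist_force: [0.5, -0.2, -0.2]
finger_gap: 0.0856
```

send_rows(series=[0,0,0,0,0,0,1,0,0,0,0,0,0,1])

```text
clock: 17.93
tcp_pos: [0.4116, -0.3252, 0.1718]
orientation: [-0.0, 0.001, 1.0, 0.001]
wrist_force: [0.7, 0.1, 0.6]
finger_gap: 0.0852
```

Run:
```python
from meas import *
read_camera("wrist"); print(get_state()["tcp_pos"])
i=camera_info("wrist");im=read_camera("wrist");cv2.imwrite("pics/w8.png",im)
p=fit("cover_center",(.412,-.327),("wrist",)); print(tool([*p,.012]),get_state()["tcp_pos"])
hsv=cv2.cvtColor(im,cv2.COLOR_BGR2HSV)
u=proj("wrist",[[*p,.034]],i)[0]; print(u)
```

```text
[ 0.41289173 -0.32520099  0.17242259]
cover_center [ 0.4169 -0.3255] [('wrist', [-0.5, -0.9, 0.5, 1.1])]
[-0.26 -0.04 16.09] [ 0.41411082 -0.32499255  0.17287648]
[318.32742672 222.20621633]
```

View pics/w8.png

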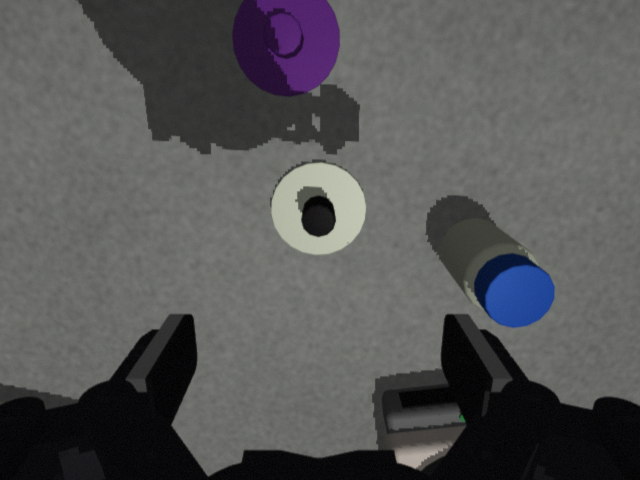

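The white cover is centred under the gripper: disc at (318,208), knob at (318,217). The purple one at (287,37) is well away, and the blue cap at (514,290) is clear.

send_rows(series=[-0.25,0,4,0,0,0,1,-0.25,0,8,0,0,0,1,-0.25,0,12,0,0,0,1,-0.25,0,15,0,0,0,1,-0.25,0,16,0,0,0,1,-0.25,0,16,0,0,0,1,-0.25,0,16,0,0,0,0,-0.25,0,16,0,0,0,0,-0.25,0,16,0,0,0,0,-0.25,0,16,0,0,0,0], newtons=40)

```text
clock: 18.92
tcp_pos: [0.4167, -0.3261, 0.0142]
orientation: [0.001, -0.0, 1.0, -0.001]
wrist_force: [-0.8, 1.2, 0.0]
finger_gap: 0.0388
```

send_rows(series=[0,0,0,0,0,0,0,0,0,0,0,0,0,0,0,0,0,0,0,0,0,0,0,0,0,0,0,0,0,0,0,0,0,0,0,0,0,-2,0,0,0,0,0,0,-2,0,0,0,0])

```text
clock: 19.5
tcp_pos: [0.4166, -0.3263, 0.0351]
orientation: [0.001, 0.0, 1.0, -0.001]
wrist_force: [1.4, -0.8, -0.3]
finger_gap: 0.0223
```

Run:
```python
from meas import *
print(get_state()["tcp_pos"],get_state()["finger_gap"])
for c in ("top","side"): cv2.imwrite(f"pics/{c}1.png",read_camera(c))
p=fit("beaker_center",(.645,-.2),("top","side"),z0=.07)
p=fit("amber_center",(.61,.097),("top","side"),z0=.004)
p=fit("redcap_center",(.6147,.202),("top","side"),z0=.004)
p=fit("greenjar_center",(.6195,.307),("top","side"),z0=.004)
cv2.imwrite("pics/w9.png",read_camera("wrist"))
```

```text
[ 0.41661196 -0.32625669  0.03508267] 0.022277608709856504
beaker_center [ 0.644  -0.2013] [('top', [-0.0, -0.7, 1.3, -0.7]), ('side', [-1.6, 0.9, -5.4, -1.7])]
amber_center [0.6029 0.0924] [('top', [0.2, 1.6, -0.2, -1.9])]
redcap_center [0.6038 0.201 ] [('top', [-1.3, -0.3, 1.5, 0.3])]
greenjar_center [0.6115 0.3021] [('top', [-1.4, 0.9, 1.7, -1.0])]
```

View pics/w9.png

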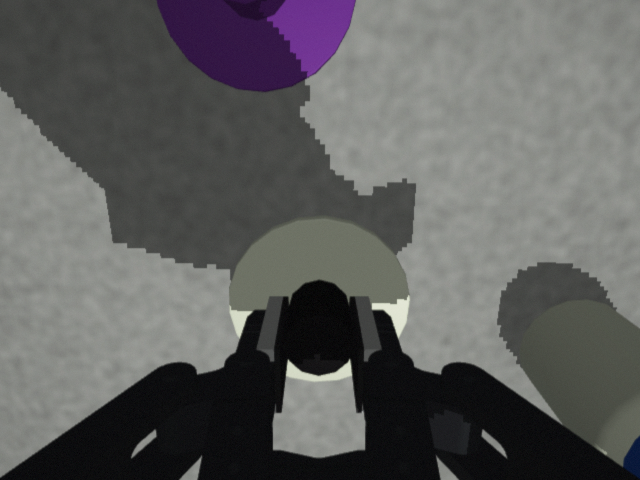

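The cover is held by its knob (gap 22 mm) and the disc looks level. Lift it and go back to the beaker's release position.

send_rows(series=[0,0,-4,0,0,0,0,0,0,-8,0,0,0,0,0,0,-12,0,0,0,0,0,0,-15,0,0,0,0,-2,1.1,-15.5,0,0,0,0,-5,2.7,-15.5,0,0,0,0,-8.5,4.5,-15.5,0,0,0,0,-12,6.4,-15.5,0,0,0,0,-15.5,8.2,-15.5,0,0,0,0,-19,10.1,-15.5,0,0,0,0])

```text
clock: 20.88
tcp_pos: [0.6068, -0.2229, 0.1872]
orientation: [0.0, 0.0, 1.0, -0.0]
wrist_force: [1.2, -1.5, -1.1]
finger_gap: 0.0224
```

send_rows(series=[-2.5,1.3,0,0,0,0,0,-4.1,2.2,0,0,0,0,0,-4.1,2.2,0,0,0,0,0,-4.1,2.2,0,0,0,0,0,-4.1,2.2,0,0,0,0,0,-4.1,2.2,0,0,0,0,0])

```text
clock: 21.38
tcp_pos: [0.6454, -0.2025, 0.1872]
orientation: [-0.0, 0.001, 1.0, 0.0]
wrist_force: [0.7, 0.6, -1.1]
finger_gap: 0.0225
```

Run:
```python
from meas import *
s=get_state();print(s["tcp_pos"],s["finger_gap"])
t=read_camera("top");sd=read_camera("side");w=read_camera("wrist")
a=cv2.resize(sd[150:380,380:540],None,fx=2.2,fy=2.2); b=cv2.resize(w,None,fx=.68,fy=.68); 
H=max(a.shape[0],b.shape[0]); f=lambda x:cv2.copyMakeBorder(x,0,H-x.shape[0],0,0,0)
cv2.imwrite("pics/c10.png",np.hstack([f(a),f(b)]))
cv2.imwrite("pics/w10.png",w)
```

```text
[ 0.64539826 -0.20253579  0.18723465] 0.02247895510762752
```

View pics/c10.png

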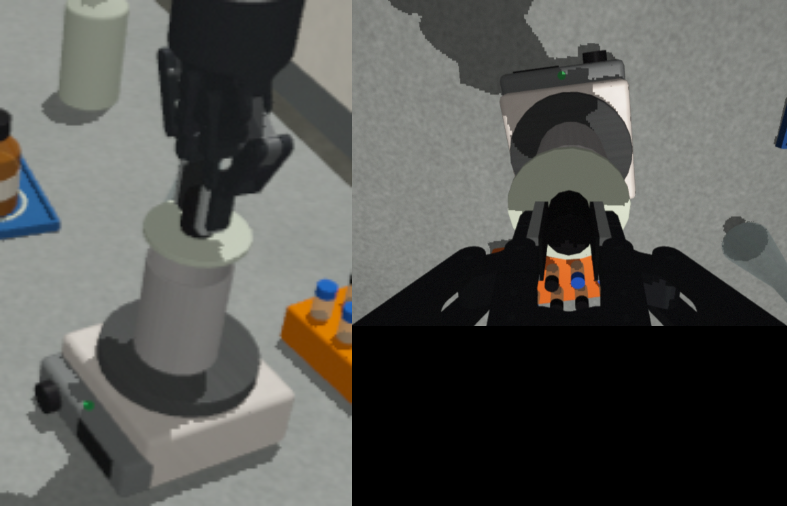

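The cover hangs level just above the beaker and is centred on it. Lower it, checking the force before opening.

send_rows(series=[-0.05,0.1,0.8,0,0,0,0,-0.05,0.1,1.5,0,0,0,0,-0.05,0.1,2,0,0,0,0,-0.05,0.1,2.2,0,0,0,0,-0.05,0.1,2.3,0,0,0,0,-0.05,0.1,2.3,0,0,0,0,-0.05,0.1,2.3,0,0,0,0])

```text
clock: 22.12
tcp_pos: [0.647, -0.2009, 0.1642]
orientation: [0.0, -0.0, 1.0, 0.0]
wrist_force: [0.2, 0.7, -0.4]
finger_gap: 0.0225
```

send_rows(series=[0,0,0.1,0,0,0,0,0,0,0.15,0,0,0,0,0,0,0.15,0,0,0,0,0,0,0.15,0,0,0,0])

```text
clock: 22.45
tcp_pos: [0.6472, -0.201, 0.1639]
orientation: [0.001, -0.0, 1.0, -0.0]
wrist_force: [-1.9, 0.8, 4.9]
finger_gap: 0.0224
```

Contact at about 5 N, so the cover is seated. Open and retreat straight up, then back.

send_rows(series=[0,0,0,0,0,0,0.3,0,0,0,0,0,0,0.6,0,0,0,0,0,0,1,0,0,0,0,0,0,1,0,0,0,0,0,0,1,0,0,0,0,0,0,1,0,0,-2,0,0,0,1,0,0,-5,0,0,0,1,0,0,-9,0,0,0,1,0,0,-12,0,0,0,1])

```text
clock: 23.28
tcp_pos: [0.6467, -0.2008, 0.2851]
orientation: [0.0, -0.0, 1.0, -0.0]
wrist_force: [1.4, -0.1, 0.8]
finger_gap: 0.0852
```

send_rows(series=[4,4,0,0,0,0,1,7,7,0,0,0,0,1,10,10,0,0,0,0,1,13,13,0,0,0,0,1,16,16,0,0,0,0,1,18,18,0,0,0,0,1,20,20,0,0,0,0,1,20,20,0,0,0,0,1,20,20,0,0,0,0,1])

```text
clock: 24.03
tcp_pos: [0.446, 0.0002, 0.2836]
orientation: [0.001, -0.001, 1.0, -0.0]
wrist_force: [0.3, -0.6, -0.1]
finger_gap: 0.0857
```

Run:
```python
from meas import *
s=get_state();print(s["tcp_pos"],s["finger_gap"],s["clock"])
t=read_camera("top");sd=read_camera("side")
a=cv2.resize(t[135:225,180:460],None,fx=2.85,fy=2.85,interpolation=cv2.INTER_CUBIC); b=cv2.resize(sd[130:400,310:530],None,fx=1.2,fy=1.2)
W=800; f=lambda x:cv2.copyMakeBorder(x,0,0,0,max(0,W-x.shape[1]),0)[:,:W]
cv2.imwrite("pics/c11.png",np.vstack([f(a),f(b)]))
hsv=cv2.cvtColor(t,cv2.COLOR_BGR2HSV)
def cap(m,z):
    m[:130]=0;m[225:]=0
    k=max(cv2.findContours(m,cv2.RETR_EXTERNAL,cv2.CHAIN_APPROX_NONE)[0],key=cv2.contourArea); M=cv2.minEnclosingCircle(k); return M, back("top",[M[0]],z)[0].round(4)
print("green",cap(cv2.inRange(hsv,(50,90,40),(80,255,255)),.078))
print("red",cap(cv2.inRange(hsv,(0,120,60),(8,255,255))|cv2.inRange(hsv,(172,120,60),(180,255,255)),.09) )
m=cv2.inRange(hsv,(0,0,0),(180,255,55)); m[:,:290]=0;m[:,330:]=0
print("black",cap(m,.1))
fit("bluecap_center",(.4382,-.2035))
```

```text
[4.45981648e-01 1.56231019e-04 2.83593347e-01] 0.08572657881953334 24.0333
green (((218.7857208251953, 173.07142639160156), 11.214612007141113), array([0.6111, 0.3064, 0.078 ]))
red (((260.64910888671875, 176.4736785888672), 8.632781028747559), array([0.605 , 0.2009, 0.09  ]))
black (((302.5, 178.5), 6.670932292938232), array([0.603 , 0.0981, 0.1   ]))
bluecap_center [ 0.4414 -0.2081] [('top', [0.6, -2.0, 0.8, -0.3]), ('side', [-4.3, -0.8, -3.1, -2.2])]
```

View pics/c11.png

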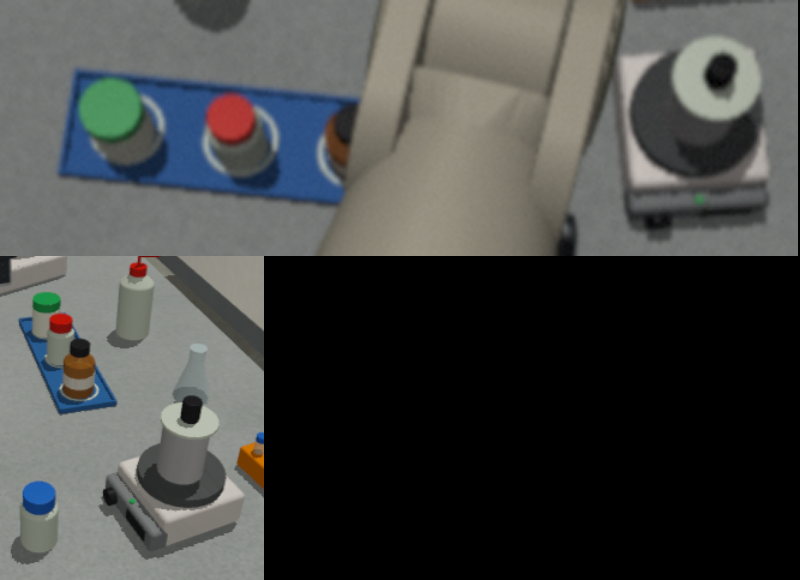

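The cover sits level on the beaker and the containers are in their circles. The top camera hints at a 5–7 mm shift in x, so I'll do one wrist check of the containers against their rings.

send_rows(series=[-2.5,4,0,0,0,0,1,-4,7,0,0,0,0,1,-6,10,0,0,0,0,1,-8,13,0,0,0,0,1,-10,16,0,0,0,0,1,-12,19,0,0,0,0,1,-13,20,0,0,0,0,1,-13,20,0,0,0,0,1,-13,20,0,0,0,0,1,-13,20,0,0,0,0,1])

```text
clock: 25.07
tcp_pos: [0.5769, 0.198, 0.282]
orientation: [-0.001, 0.001, 1.0, -0.0]
wrist_force: [0.4, 0.1, 0.9]
finger_gap: 0.0855
```

Run:
```python
from meas import *
read_camera("wrist"); print(get_state()["tcp_pos"])
i=camera_info("wrist");w=read_camera("wrist")
for n,p in (("greenjar_center",(.6195,.307)),("redcap_center",(.6147,.202)),("amber_center",(.61,.097))):
    try: q=fit(n,p,("wrist",),z0=.004)
    except Exception as e: print(n,"miss")
hsv=cv2.cvtColor(w,cv2.COLOR_BGR2HSV); m=cv2.inRange(hsv,(100,120,30),(125,255,255))
k=np.vstack([c for c in cv2.findContours(m,cv2.RETR_EXTERNAL,cv2.CHAIN_APPROX_NONE)[0] if cv2.contourArea(c)>300])
print(cv2.minAreaRect((back("wrist",k[:,0],.008,i)[:,:2]*1000).astype(np.float32)))
mk=np.full((480,640),255,np.uint8)
for r in rings(w,i,mk): print(r)
# draw expected footprints (magenta) for rings from mean tray pose
for c in ((.6195,.307),(.6147,.202),(.610,.097)):
    cv2.polylines(w,[proj("wrist",np.c_[C*.034+c,np.full(48,.004)],i).round().astype(np.int32)],True,(255,0,255),1)
cv2.imwrite("pics/w12.png",w)
```

```text
[0.57671371 0.19785878 0.28250608]
greenjar_center [0.6144 0.3091] [('wrist', [-1.7, 0.7, 1.3, -0.6])]
redcap_center [0.6123 0.2021] [('wrist', [-3.1, -1.0, 3.1, 1.0])]
amber_center [0.6092 0.0985] [('wrist', [-0.3, -1.5, 0.4, 1.3])]
((614.9916381835938, 202.4795379638672), (321.0760192871094, 101.49121856689453), 87.48473358154297)
(array([0.6163, 0.2038]), np.float64(0.0013), [290, 208, 9, 31, 119])
```

View pics/w12.png

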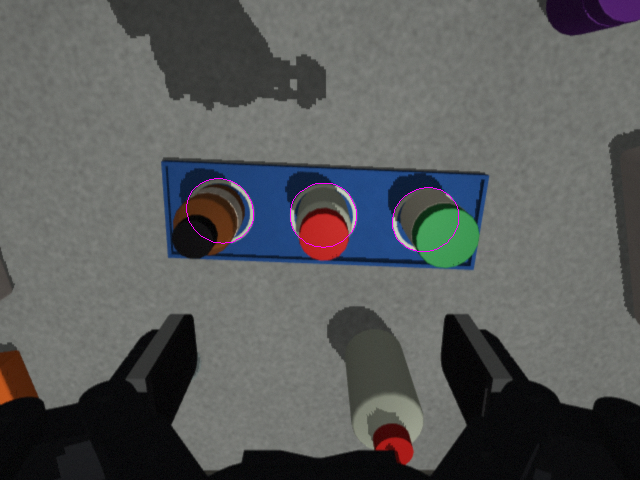

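In the wrist view every container stands in its ring: about 5 mm off for the jar, 3 mm for the red cap and 2 mm for the amber bottle, against a 12 mm limit. Hand in.

```bash
python3 -c "
from workcell import *
print(hand_in())"
```

```text
the job is handed in; nothing more can be done
None
```

I set up the bench and handed the job in after about 25 s of robot time; the hand-in gave no verdict. The beaker stands on the stirrer plate with the white cover on it. On the tray, the amber bottle is in the circle nearer the stirrer, the red-capped bottle in the middle and the green-lidded jar at the far end.

**Tray:** in the last wrist-camera check, the jar was about 5 mm off its circle's centre, the red cap 3 mm and the amber bottle 2 mm. All were upright, and the limit is 12 mm.

**Beaker and cover:** fitted before the cover went on, the beaker was within about 3 mm of the plate's centre. The cover touched down with about 5 N and looked level and centred in the side view. I did not measure its final position again.

**Blue cap:** it still stands. The two measurements differ by about 5 mm, which is within their error, and nothing touched it as far as I could see.

**Disagreement:** the top camera put the three containers 5–7 mm nearer the robot than their circles, more than the wrist camera did. That is still within the limit. The two cameras also differed by about 5 mm on the plate's centre, so I aimed between them.

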